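# Tidy the worktop: sausages, garlic, salt and tin

### The job

Tidy up the things lying about on the worktop: lay the two dry sausages side by side in the middle of the empty plate, put the garlic bulb in the brown bowl, and stand the salt shaker upright in the narrow bay and the small tin upright in the wide bay of the wooden caddy. Leave the plate, bowl and caddy standing where they are, and do not disturb the timer.

Things in the scene. Friction and masses are not known exactly. Their poses are not given: they have to be found in the camera images.
- sausage_a_center (a point): One of two short dry sausages, dark red and wrinkled, lying down: 115 long incl. thin twisted ends, 40 wide, 33 high. Point at its middle, half-way up (16 above what it lies on). Its y axis runs along the sausage, z up. 0.13 kg; take it across the middle, over the 40 width.
- sausage_b_center (a point): The other dry sausage, 115 long, 41 wide, 32 high. Point at its middle, half-way up (16 above what it lies on); y axis along the sausage, z up. 0.13 kg.
- garlic_center (a point): A white garlic bulb, 42 across, 53 high with its neck, standing neck up; widest about 18 above its underside. Point on its axis, half-way up (26.5 above its underside). z up the neck. 0.05 kg.
- shaker_center (a point): A clear salt shaker with a grey domed top, standing: 44 diameter, straight up to 66, narrower (34) above, 90 high. Point on its axis, half-way up (45 above its underside). z up. 0.1 kg.
- tin_center (a point): A small closed food tin, standing: 58 diameter, 72 high. Point on its axis, half-way up (36 above its underside). z up. 0.18 kg.
- plate: An empty round grey-blue plate, 210 diameter, its slightly raised rim 19 high; the flat middle, on which things rest, is 6 above the worktop. Loose, 0.36 kg. Origin at the centre of its underside, z up.
- bowl: A dark amber-brown bowl with sloping sides, empty: 125 diameter at the rim, 59 high, inner floor 7 above the worktop. Inside it is about 66 across at the floor, 90 across 28 above the worktop and 110 across at the rim. Loose, 0.18 kg. Origin at the centre of its underside, z up.
- caddy: A low light-wood caddy, open on top, with two bays side by side: 96 (x) by 164 (y), 32 high, walls 6 thick, floor 6 thick. The wide bay is 84 x 84 inside, centred at x = 0, y = -34 in the caddy's frame; the narrow bay is 84 (x) by 62 (y) inside, centred at x = 0, y = +45. Loose, 0.7 kg. Origin at the centre of its underside, z up.
- timer: Bystander: a white round kitchen timer, 66 diameter, 46 high, at the near right. Loose. Origin at the centre of its underside.
Not all that is in view belongs to the job. Of the things that look like the caddy, take the one that is nearest to the robot's base at the start. Leave any green look-alike of the part that bears shaker_center alone.

How it is judged:
By the outcome, as a careful person would: the job done as asked, in the order asked, and still so for the second after the job is handed in, with the robot touching nothing.
It also fails if it takes over 120 s, if anything falls off the work surface, if the arm or the gripper's body presses on something with over 40 N, if the wrist force passes 120 N, or if a joint passes its speed limit or range.

### The arm

A 6-joint arm with a two-finger parallel gripper is mounted at the origin on a cart in front of the work surface, level with it; the furniture and walls round the work are solid. World frame = base frame: x ahead of the robot, y to its left, z up, the work surface at z = 0. Lengths are in m, angles in rad, forces in N, time in s.
With the tool pointing down it reaches from about 0.275 to 0.75 m from the base axis. Payload 10.2 kg.
Tool frame: the origin (TCP) lies at the very end of the fingers, on their centre line; the grasp point (between the pads) lies 19 mm behind it; z points along the fingers, y is the direction in which the jaws open and shut (so a half turn about z gives the same grasp; the last joint's range is limited). The gripper opens to 88 mm and grips with 3 to 60 N. Pads are 18 mm wide; open, the fingers measure 123 mm over their backs; the gripper's body (75 mm by 187 mm) begins 45 mm behind the grasp point.
Start: joints at [1.022, 0.313, 1.498, -0, 1.331, -0.223], TCP at [0.168, 0.497, 0.239] pointing down, gripper open.
Joint ranges: [-2.94, 2.94], [-0.97, 2.17], [0.19, 2.56], [-1.23, 4.37], [0.02, 3.11], [-2.88, 2.88]. Speed limits (rad/s): [2.39, 2.39, 3.01, 3.14, 3.14, 3.14].

### API

Orientations are given as a rotation vector (axis times angle).
In Python, from bench import status, read_camera, close_job gives the robot as it stands. The module is installed in compiled form; this text tells all that it offers.
- The arm moves only by the tool play_rows, never from a script. Its argument "targets" is one flat list of numbers, 5 for each row, row after row: the shift along the world's x, y, z normalised to -1 to 1, where 1 is 0.4 m, then the turn about the world's z normalised to -1 to 1, where 1 is pi rad, then the opening, from 0 (shut) to 1 (fully open). In form: [tx, ty, tz, roll, claw, tx, ty, tz, roll, claw, ...]. A call has exactly 10 rows; each row shifts and turns the commanded pose from where the row before left it; what a row does not reach is not made up. A row lasts 1/8 s, in which the tool goes at most 62.5 mm and 10.7 degrees, less where a joint would pass 70% of its speed; a pose out of reach is approached as far as the arm can. A call with a number of a shift or a turn outside -1 to 1 is refused whole. A call with a gripper value outside its range is refused whole. The fingers move at their own pace and stop on an object; "newtons" is the grip in N (left out, the last holds). Time passes only in rows, so rows that do not move let the fingers close, or fill a call up. It gives the time, the measured TCP pose, the force and the opening at its end, in the units of the state.
- status.get_obs(): the state, without advancing time (a new reading comes with each control period).
- read_camera(name): name is "scene" or "top" or "wrist"; returns a dict with "img" (480x640x3 uint8, blue, green, red), "z_map" (480x640 float32, m along the optical axis (not along the pixel's ray), 0 where there is no reading), "fov_y" (degrees; the focal length in pixels is half the picture's height over the tangent of half this angle, whatever the lens; pixels are square), "cx", "cy" (the principal point, pixels), "rvec" (rotation vector, rad) and "tvec" (3), from world to camera coordinates, as OpenCV has them; the wrist camera has in their place "hand_eye" (4x4, takes a point from camera to tool coordinates, whose origin is the TCP and whose axes are the flange's). Camera axes: x right, y down, z forward; pixel columns grow to the right and rows downward; lengths in m; the calibration is good to about 2 mm. A picture is of the moment at which its call begins: read the wrist's pose just before it.
- close_job(): hands the job in, once; it reports no verdict.
The state is a dict: "t": time; "joint_positions": joint angles; "qvel": joint speeds; "effort": joint torques, N m; "ee_pos": TCP position; "tcp_rot": TCP orientation; "wrist_force": force on the tool from outside, world axes, zero at the start; "torque": the same for the moment, N m; "opening": finger opening in m.
Only numpy, scipy, OpenCV 4.12 (cv2) and the standard library are available. Lean on these libraries where they do the work, as an engineer would, in place of code of your own. Each camera call takes 0.05 s, during which the arm holds its last target. There are 200 camera calls.

## Working session

There is one attempt and no reset: what is moved stays moved. The work goes in short steps, Python scripts to look and compute and a tool call to move; the robot and the scene stay as the last step left them, time stands still between calls to the robot, and variables do not carry over. Pictures are saved under pics/ and viewed, about 12 in all and at most 16, crops included, and the job is handed in when it is done.

Besides the shell and the picture viewer there is one more tool, called after "Emit:" by a JSON object that holds its "method" and its "body", one argument or row to a line. play_rows: Moves the arm, as the interface text tells. Its arguments: {"type":"object","properties":{"targets":{"type":"array","items":{"type":"number"}},"newtons":{"type":"number"}},"required":["targets"]}

```bash
mkdir -p pics; cat > h.py <<'E'
import numpy as np, cv2
from bench import status, read_camera, close_job
R=lambda v: cv2.Rodrigues(np.array(v,float).reshape(3))[0]
def cam(name):
    s=status.get_obs(); c=read_camera(name)
    f=240/np.tan(np.radians(c["fov_y"])/2)
    if name=="wrist":
        T=np.array(c["hand_eye"]); Rt=R(s["tcp_rot"])
        c["Rcw"]=Rt@T[:3,:3]; c["o"]=Rt@T[:3,3]+np.array(s["ee_pos"])
    else:
        A=R(c["rvec"]); c["Rcw"]=A.T; c["o"]=-A.T@np.array(c["tvec"]).reshape(3)
    c["f"]=f; return c
def ray(c,u,v,z):
    d=c["Rcw"]@np.array([(u-c["cx"])/c["f"],(v-c["cy"])/c["f"],1]); o=c["o"]
    return o+d*(z-o[2])/d[2]
def cloud(c):
    v,u=np.mgrid[0:480,0:640]; z=c["z_map"]
    p=np.stack([(u-c["cx"])/c["f"]*z,(v-c["cy"])/c["f"]*z,z],-1)@c["Rcw"].T+c["o"]
    p[z==0]=np.nan; return p
E
python3 - <<'E'
from h import *
print(status.get_obs())
for n in("top","scene"):
    c=cam(n); cv2.imwrite(f"pics/{n}0.png",c["img"]); np.savez(f"{n}0.npz",img=c["img"],p=cloud(c)); print(n,c["o"],c["f"],c["Rcw"][:,2], (c["z_map"]>0).mean())
E
```

```text
{'t': 0.0, 'joint_positions': array([ 1.02157520e+00,  3.13454771e-01,  1.49847177e+00,  1.61785622e-05,
        1.33102025e+00, -2.23384723e-01]), 'qvel': array([0.0003952 , 0.00039006, 0.00051537, 0.00110347, 0.0010438 ,
       0.00055042]), 'effort': array([-1.04983767e-04, -4.02201676e+01, -2.52275813e+01,  6.94640027e-02,
        3.51920247e-02, -9.17227612e-05]), 'ee_pos': array([0.16791182, 0.49714499, 0.23814558]), 'tcp_rot': array([-5.09482232e-01, -3.09947280e+00,  1.96069085e-03]), 'wrist_force': array([ 0.34993754, -0.7901512 , -0.05739547]), 'torque': array([-0.0220139 ,  0.04541515, -0.01394033]), 'opening': 0.08812630474219535}
top [ 0.33661496 -0.16140085  1.21072545] 467.69693018765827 [ 0.13796105  0.00360719 -0.99043109] 0.996142578125
scene [-0.04766574 -0.75610595  0.92807893] 487.89620918390114 [ 0.46286297  0.50378431 -0.72935536] 0.9959830729166667
```

View pics/top0.png

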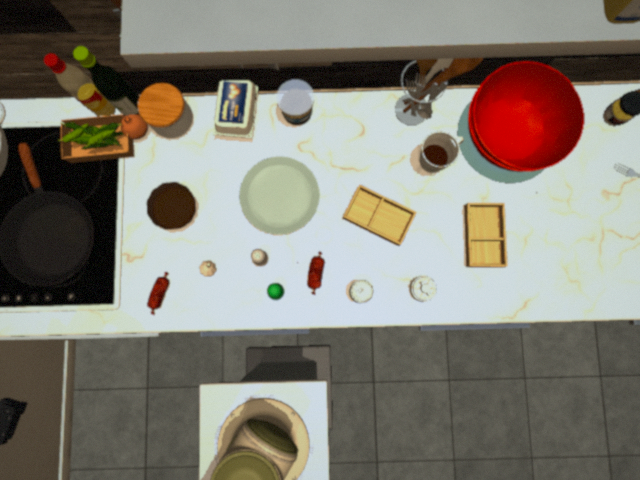

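View pics/scene0.png

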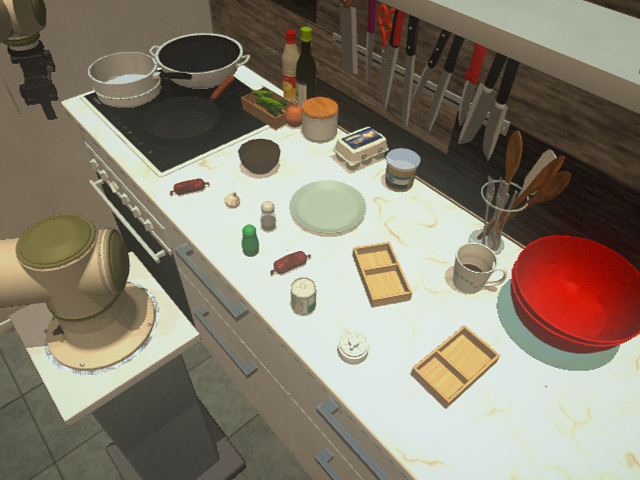

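Candidates (top image):
- Sausages: (158,293) and (316,272).
- Garlic: (208,268). The onion at (133,125) is not it.
- Shaker: (259,257), grey-topped. The green look-alike is at (275,291).
- Small tin: (361,291). The big can at (295,105) and the timer at (422,289) are not it.
- Caddy: (379,215), nearer than (486,235).

Next I measure from the point clouds and check with one close crop.

```bash
python3 - <<'E'
from h import *
t=np.load("top0.npz"); s=np.load("scene0.npz")
roi={"sausL":(135,262,182,322),"sausR":(303,245,332,300),"garlic":(196,256,222,282),"shaker":(246,244,272,270),"green":(264,280,288,303),"tin":(345,275,378,308),"timer":(405,270,440,305),"plate":(232,150,326,240),"bowl":(142,178,202,234),"caddy":(338,182,420,248),"caddy2":(458,198,512,272)}
p=t["p"]
for k,(a,b,c,d) in roi.items():
    q=p[b:d,a:c].reshape(-1,3); m=q[:,2]>(0.012 if k not in("plate",) else .004); q=q[m]
    q=q[np.isfinite(q).all(1)]
    zt=np.percentile(q[:,2],98); 
    lo,hi=np.percentile(q,1,0),np.percentile(q,99,0)
    (cx,cy),wh,ang=cv2.minAreaRect(q[:,:2].astype(np.float32))
    print(k,len(q),"mean",q.mean(0).round(3),"mid",((lo+hi)/2).round(3),"top",zt.round(3),"rect",np.round([cx,cy,*wh,ang],3),"dist",round(float(np.hypot(cx,cy)),3))
z=p[280:300,180:250,2]; print("table z",np.nanmedian(z))
im=np.hstack([cv2.resize(t["img"][235:315,140:300],None,fx=4,fy=4,interpolation=2)])
im2=cv2.resize(s["img"][180:320,220:400],(640,498)); cv2.imwrite("pics/c1.png",cv2.resize(np.vstack([im,im2]),(469,600)))
E
```

```text
sausL 474 mean [0.379 0.259 0.026] mid [0.379 0.26  0.024] top 0.034 rect [3.8000e-01 2.6300e-01 3.7000e-02 1.1000e-01 6.8527e+01] dist 0.462
sausR 474 mean [ 0.419 -0.141  0.028] mid [ 0.419 -0.141  0.025] top 0.036 rect [ 4.2000e-01 -1.4000e-01  3.8000e-02  1.0900e-01  7.9895e+01] dist 0.443
garlic 208 mean [0.437 0.134 0.028] mid [0.438 0.136 0.032] top 0.05 rect [4.3800e-01 1.3600e-01 4.0000e-02 3.9000e-02 5.4368e+01] dist 0.459
shaker 256 mean [ 0.457 -0.005  0.069] mid [ 0.458 -0.003  0.055] top 0.091 rect [ 4.5800e-01 -1.0000e-03  3.7000e-02  4.1000e-02  2.6189e+01] dist 0.458
green 241 mean [ 0.373 -0.043  0.071] mid [ 0.375 -0.042  0.061] top 0.091 rect [ 3.7400e-01 -4.2000e-02  3.7000e-02  4.3000e-02  6.5844e+01] dist 0.376
tin 458 mean [ 0.368 -0.251  0.068] mid [ 0.368 -0.252  0.048] top 0.074 rect [ 3.6700e-01 -2.5200e-01  5.5000e-02  5.5000e-02  8.7578e+01] dist 0.445
timer 536 mean [ 0.371 -0.409  0.033] mid [ 0.371 -0.411  0.031] top 0.048 rect [ 0.372 -0.411  0.063  0.063 24.401] dist 0.554
plate 4712 mean [ 0.627 -0.049  0.01 ] mid [ 0.628 -0.05   0.013] top 0.021 rect [ 6.3100e-01 -4.6000e-02  2.4800e-01  2.4100e-01  8.8397e+01] dist 0.633
bowl 1179 mean [0.606 0.235 0.035] mid [0.596 0.22  0.038] top 0.062 rect [0.596 0.22  0.121 0.122 2.802] dist 0.635
caddy 740 mean [ 0.564 -0.309  0.028] mid [ 0.563 -0.308  0.025] top 0.036 rect [ 0.564 -0.309  0.164  0.098 61.743] dist 0.643
caddy2 901 mean [ 0.506 -0.578  0.027] mid [ 0.504 -0.578  0.025] top 0.036 rect [ 0.505 -0.579  0.098  0.165 87.923] dist 0.768
table z 0.0002839637845144516
```

View pics/c1.png

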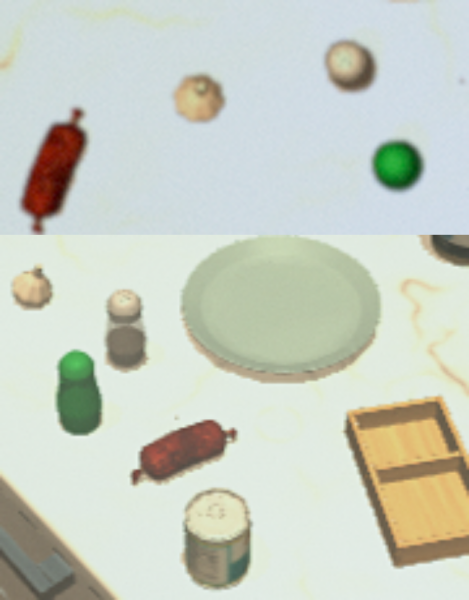

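Crop confirms it: (80,165) sausage, (198,97) garlic, (350,65) the clear, grey-topped shaker, (397,165) green look-alike (leave), and the small tin at (217,535) in the lower part. The narrow bay of the near caddy is the one on its far-left side. I start with the left sausage.

Emit:
{"method": "play_rows", "body": {
  "targets": [0.066,-0.074,-0.028,-0.002,1,0.066,-0.074,-0.028,-0.002,1,0.066,-0.074,-0.028,-0.002,1,0.066,-0.074,-0.028,-0.002,1,0.066,-0.074,-0.028,-0.002,1,0.066,-0.074,-0.028,-0.002,1,0.066,-0.074,-0.028,-0.002,1,0.066,-0.074,-0.028,-0.002,1,0,0,0,0,1,0,0,0,0,1],
  "newtons": 15
}}

```text
t: 1.35
ee_pos: [0.3789, 0.2609, 0.1492]
tcp_rot: [-0.587, -3.086, 0.0]
wrist_force: [0.5, 0.1, 0.6]
opening: 0.0879
```

```bash
cat >> h.py <<'E'
def jaw():
    s=status.get_obs(); y=R(s["tcp_rot"])[:,1]; return np.round(s["ee_pos"],4), round(np.degrees(np.arctan2(y[1],y[0]))%180,1), round(s["opening"],4), np.round(s["wrist_force"],1), np.round(s["joint_positions"],2), s["t"]
E
python3 - <<'E'
from h import *
c=cam("wrist"); cv2.imwrite("pics/w1.png",c["img"]); print(jaw())
hsv=cv2.cvtColor(c["img"],cv2.COLOR_BGR2HSV); m=((hsv[...,0]<12)|(hsv[...,0]>168))&(hsv[...,1]>110)
p=cloud(c); ok=m&(p[...,2]>.008)&(p[...,2]<.05)&(np.hypot(p[...,0]-.38,p[...,1]-.26)<.08)
q=p[ok]; print(len(q),q.mean(0),cv2.minAreaRect(q[:,:2].astype(np.float32)))
E
```

```text
(array([0.3788, 0.2612, 0.1493]), np.float64(68.5), 0.0882, array([ 0.3,  0.8, -0. ]), array([ 0.35,  0.27,  1.81,  0.  ,  1.06, -0.85]), 1.4)
5754 [0.37529634 0.2661144  0.02577497] ((0.3799349367618561, 0.26472365856170654), (0.03390824794769287, 0.11191902309656143), 70.12291717529297)
```

View pics/w1.png

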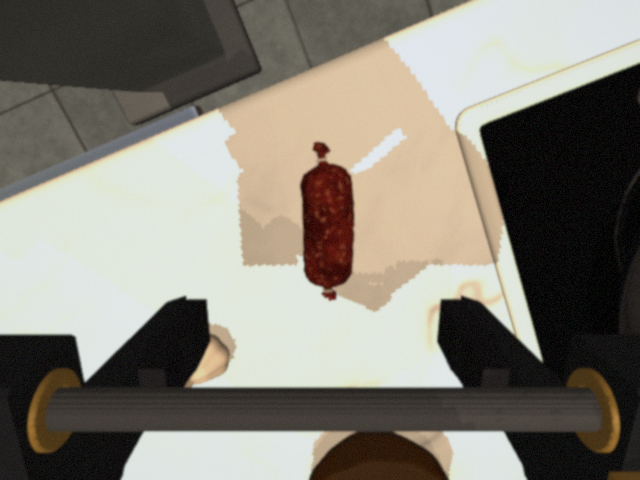

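Emit:
{"method": "play_rows", "body": {
  "targets": [0.003,0.008,-0.072,0.008,1,0,0,-0.072,0,1,0,0,-0.072,0,1,0,0,-0.072,0,1,0,0,-0.072,0,1,0,0,0,0,1,0,0,0,0,0,0,0,0,0,0,0,0,0,0,0,0,0,0,0,0],
  "newtons": 15
}}

```text
t: 2.65
ee_pos: [0.3806, 0.2638, 0.0055]
tcp_rot: [0.548, 3.093, 0.001]
wrist_force: [0.3, 0.2, 0.0]
opening: 0.0505
```

Emit:
{"method": "play_rows", "body": {
  "targets": [0,0,0,0,0,0,0,0,0,0,0,0,0,0,0,0,0,0,0,0,0,0,0.05,0,0,0,0,0.08,0,0,0,0,0.08,0,0,0,0,0.08,0,0,0,0,0.08,0,0,0,0,0,0,0]
}}

```text
t: 3.9
ee_pos: [0.3812, 0.2641, 0.1545]
tcp_rot: [0.548, 3.09, 0.003]
wrist_force: [-0.0, 0.2, -1.5]
opening: 0.0349
```

Emit:
{"method": "play_rows", "body": {
  "targets": [0.077,-0.088,0,0.014,0,0.077,-0.088,0,0.014,0,0.077,-0.088,0,0.014,0,0.077,-0.088,0,0.014,0,0.077,-0.088,0,0.014,0,0.077,-0.088,0,0.014,0,0.077,-0.088,0,0.014,0,0.077,-0.088,0,0.014,0,0,0,0,0,0,0,0,0,0,0]
}}

```text
t: 5.15
ee_pos: [0.6261, -0.0173, 0.1515]
tcp_rot: [0.001, -3.139, -0.001]
wrist_force: [0.1, 0.7, -2.2]
opening: 0.0349
```

```bash
python3 - <<'E'
from h import *
print(jaw())
t=np.load("top0.npz"); p=t["p"][145:245,225:335]; g=(p[...,2]>.014)&(p[...,2]<.03); q=p[g][:,:2]
q=q[np.hypot(*(q-[.628,-.05]).T)<.115]
A=np.c_[2*q,np.ones(len(q))]; s=np.linalg.lstsq(A,(q**2).sum(1),rcond=None)[0]; print("plate",s[:2],np.sqrt(s[2]+s[:2]@s[:2]),len(q))
f=t["p"][145:245,225:335]; r=np.hypot(f[...,0]-s[0],f[...,1]-s[1])
for a in np.arange(.04,.11,.008): print(round(a,3),np.nanmedian(f[...,2][(r>a)&(r<a+.008)]).round(4),end="; ")
c=cam("wrist"); cv2.imwrite("pics/w2.png",c["img"])
E
```

```text
(array([ 0.6261, -0.0173,  0.1515]), np.float64(90.0), 0.0349, array([ 0.1,  0.7, -2.2]), array([-0.21,  0.61,  1.28,  0.  ,  1.25, -1.79]), 5.15)
plate [ 0.62462927 -0.05042984] 0.09828357082530874 1011
0.04 0.0064; 0.048 0.0066; 0.056 0.0064; 0.064 0.0062; 0.072 0.0072; 0.08 0.0096; 0.088 0.0134; 0.096 0.0172; 0.104 0.0007;
```

View pics/w2.png

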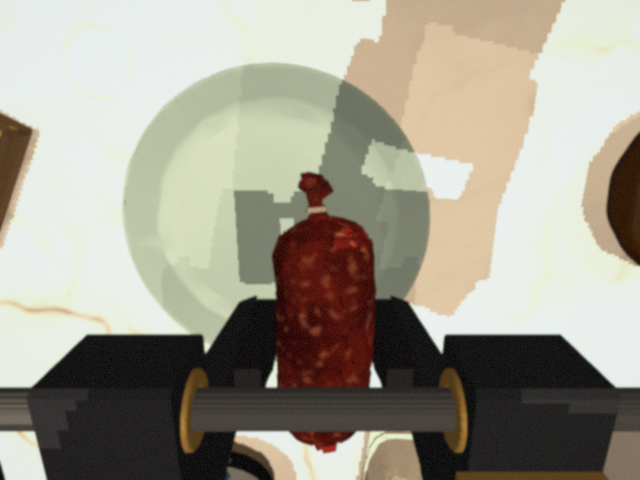

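Emit:
{"method": "play_rows", "body": {
  "targets": [-0.002,-0.002,-0.058,0,0,0,0,-0.058,0,0,0,0,-0.058,0,0,0,0,-0.058,0,0,0,0,-0.058,0,0,0,0,-0.055,0,0,0,0,0,0,0,0,0,0,0,0.57,0,0,0,0,0.57,0,0,0,0,0.57]
}}

```text
t: 6.45
ee_pos: [0.6264, -0.0186, 0.0159]
tcp_rot: [-0.002, 3.14, -0.0]
wrist_force: [-0.0, 0.4, 0.6]
opening: 0.0503
```

Emit:
{"method": "play_rows", "body": {
  "targets": [0,0,0.06,0,0.57,0,0,0.1,0,0.57,0,0,0.1,0,1,0,0,0.1,0,1,-0.086,-0.051,0,-0.009,1,-0.086,-0.051,0,-0.009,1,-0.086,-0.051,0,-0.009,1,-0.086,-0.051,0,-0.009,1,-0.086,-0.051,0,-0.009,1,-0.086,-0.051,0,-0.009,1]
}}

```text
t: 7.7
ee_pos: [0.4186, -0.1416, 0.1595]
tcp_rot: [0.266, 3.129, -0.001]
wrist_force: [0.6, 0.5, 0.4]
opening: 0.0882
```

Emit:
{"method": "play_rows", "body": {
  "targets": [0,0,0,0,1,0,0,0,0,1,0,0,0,0,1,0,0,0,0,1,0,0,0,0,1,0,0,0,0,1,0,0,0,0,1,0,0,0,0,1,0,0,0,0,1,0,0,0,0,1]
}}

```text
t: 8.95
ee_pos: [0.4196, -0.141, 0.1591]
tcp_rot: [0.265, 3.13, -0.0]
wrist_force: [-0.5, -0.6, 0.1]
opening: 0.0884
```

```bash
python3 - <<'E'
from h import *
print(jaw())
def saus(c,x,y,r=.09):
    hsv=cv2.cvtColor(c["img"],cv2.COLOR_BGR2HSV); m=((hsv[...,0]<12)|(hsv[...,0]>168))&(hsv[...,1]>110)
    p=cloud(c); q=p[m&(p[...,2]>.01)&(p[...,2]<.06)&(np.hypot(p[...,0]-x,p[...,1]-y)<r)]
    return len(q),cv2.minAreaRect(q[:,:2].astype(np.float32))
print(saus(cam("wrist"),.42,-.14)); print(saus(cam("top"),.625,-.02)); 
E
```

```text
(array([ 0.4196, -0.141 ,  0.1591]), np.float64(80.3), 0.0884, array([-0.5, -0.6,  0.1]), array([-0.59,  0.22,  1.84, -0.  ,  1.08, -1.99]), 8.95)
(5661, ((0.42047280073165894, -0.13817860186100006), (0.0367695614695549, 0.10977641493082047), 79.56170654296875))
(359, ((0.6239798069000244, -0.018742425367236137), (0.029770419001579285, 0.10748761892318726), 89.75454711914062))
```

Emit:
{"method": "play_rows", "body": {
  "targets": [0.002,0.006,-0.064,0,1,0,0,-0.064,0,1,0,0,-0.064,0,1,0,0,-0.064,0,1,0,0,-0.064,0,1,0,0,-0.064,0,1,0,0,0,0,1,0,0,0,0,0,0,0,0,0,0,0,0,0,0,0]
}}

```text
t: 10.3
ee_pos: [0.4207, -0.1388, 0.0061]
tcp_rot: [0.265, 3.129, -0.001]
wrist_force: [-0.2, 0.3, 0.2]
opening: 0.0603
```

Emit:
{"method": "play_rows", "body": {
  "targets": [0,0,0,0,0,0,0,0,0,0,0,0,0,0,0,0,0,0,0,0,0,0,0,0,0,0,0,0.05,0,0,0,0,0.08,0,0,0,0,0.08,0,0,0,0,0.08,0,0,0,0,0.08,0,0]
}}

```text
t: 11.55
ee_pos: [0.4202, -0.1384, 0.1543]
tcp_rot: [-0.265, -3.13, -0.001]
wrist_force: [1.5, -0.3, -1.1]
opening: 0.0382
```

Emit:
{"method": "play_rows", "body": {
  "targets": [0.102,0.027,0,0.011,0,0.102,0.027,0,0.011,0,0.102,0.028,0,0.011,0,0.102,0.028,0,0.011,0,0.103,0.028,0,0.011,0,0,0,0,0,0,0,0,-0.08,0,0,0,0,-0.08,0,0,0,0,-0.08,0,0,0,0,-0.05,0,0]
}}

```text
t: 12.8
ee_pos: [0.6236, -0.0835, 0.0359]
tcp_rot: [0.005, -3.139, -0.001]
wrist_force: [-0.1, 0.3, -0.6]
opening: 0.0381
```

Emit:
{"method": "play_rows", "body": {
  "targets": [0.003,0,-0.03,0,0,0,0,-0.022,0,0,0,0,0,0,0,0,0,0,0,0.56,0,0,0,0,0.56,0,0,0,0,0.56,0,0,0.06,0,0.56,0,0,0.1,0,0.56,0,0,0.1,0,0.56,0,0,0.1,0,0.56]
}}

```text
t: 14.05
ee_pos: [0.6259, -0.0834, 0.1623]
tcp_rot: [-0.006, 3.141, -0.0]
wrist_force: [-0.8, 0.6, 0.7]
opening: 0.0491
```

```bash
cat >> h.py <<'E'
def saus(c,x,y,r=.09,w=.03):
    hsv=cv2.cvtColor(c["img"],cv2.COLOR_BGR2HSV); m=((hsv[...,0]<12)|(hsv[...,0]>168))&(hsv[...,1]>110)
    p=cloud(c); q=p[m&(p[...,2]>.01)&(p[...,2]<.06)&(abs(p[...,0]-x)<r)&(abs(p[...,1]-y)<w)]
    return len(q),np.percentile(q[:,2],98).round(4),cv2.minAreaRect(q[:,:2].astype(np.float32))
E
python3 - <<'E'
from h import *
print(jaw())
w=cam("wrist"); t=cam("top")
for c in (w,t):
  for y in (-.018,-.083): print(saus(c,.625,y))
cv2.imwrite("pics/w3.png",np.hstack([w["img"][:,::2][::2],t["img"][130:370,160:480]]))
E
```

```text
(array([ 0.6259, -0.0834,  0.1623]), np.float64(90.2), 0.0491, array([-0.8,  0.6,  0.7]), array([-0.32,  0.61,  1.25, -0.  ,  1.28, -1.89]), 14.05)
(5708, np.float64(0.0364), ((0.6256093978881836, -0.017308982089161873), (0.034054145216941833, 0.11177665740251541), 89.81085968017578))
(5830, np.float64(0.0383), ((0.6265129446983337, -0.08232180774211884), (0.036791566759347916, 0.1103753075003624), 89.3117446899414))Traceback (most recent call last):
  File "<stdin>", line 5, in <module>
  File "h.py", line 25, in saus
    return len(q),np.percentile(q[:,2],98).round(4),cv2.minAreaRect(q[:,:2].astype(np.float32))
                  ~~~~~~~~~~~~~^^^^^^^^^^^
    return _quantile_unchecked(
        a, q, axis, out, overwrite_input, method, keepdims, weights)
    return _ureduce(a,
                    func=_quantile_ureduce_func,
    ...<5 lines>...
                    overwrite_input=overwrite_input,
                    method=method)
    r = func(a, **kwargs)
    result = _quantile(arr,
                       quantiles=q,
    ...<2 lines>...
                       out=out,
                       weights=wgt)
    slices_having_nans = np.isnan(arr[-1, ...])
                                  ~~~^^^^^^^^^
IndexError: index -1 is out of bounds for axis 0 with size 0
```

Emit:
{"method": "play_rows", "body": {
  "targets": [-0.078,0.091,0,0,1,-0.078,0.091,0,0,1,-0.078,0.091,0,0,1,-0.078,0.091,0,0,1,-0.078,0.091,0,0,1,-0.078,0.092,0,0,1,0,0,0,0,1,0,0,0,0,1,0,0,0,0,1,0,0,0,0,1]
}}

```text
t: 15.4
ee_pos: [0.4393, 0.1348, 0.1605]
tcp_rot: [0.005, -3.141, 0.0]
wrist_force: [-0.1, 0.4, 0.7]
opening: 0.088
```

```bash
python3 - <<'E'
from h import *
print(jaw())
w=cam("wrist"); t=cam("top")
p=cloud(w); q=p[(p[...,2]>.008)&(p[...,2]<.06)&(np.hypot(p[...,0]-.438,p[...,1]-.136)<.035)]
print(len(q),q.mean(0),cv2.minEnclosingCircle(q[:,:2].astype(np.float32)),cv2.minAreaRect(q[:,:2].astype(np.float32)))
for y in (-.018,-.083): print(saus(t,.625,y))
cv2.imwrite("pics/w3.png",np.hstack([w["img"][:,::2][::2],t["img"][130:370,160:480]]))
E
```

```text
(array([0.4393, 0.1348, 0.1605]), np.float64(90.2), 0.088, array([-0.1,  0.4,  0.7]), array([ 0.04,  0.25,  1.8 , -0.  ,  1.09, -1.53]), 15.4)
2625 [0.43539044 0.13839268 0.0271011 ] ((0.4387985169887543, 0.13888394832611084), 0.021604249253869057) ((0.4385353624820709, 0.138866126537323), (0.04110099375247955, 0.039808131754398346), 56.6758918762207)
(359, np.float64(0.0408), ((0.6236795783042908, -0.018717831000685692), (0.029512006789445877, 0.10709484666585922), 89.08625030517578))
(372, np.float64(0.0415), ((0.6261947751045227, -0.08484680205583572), (0.031411461532115936, 0.10557052493095398), 88.66050720214844))
```

View pics/w3.png

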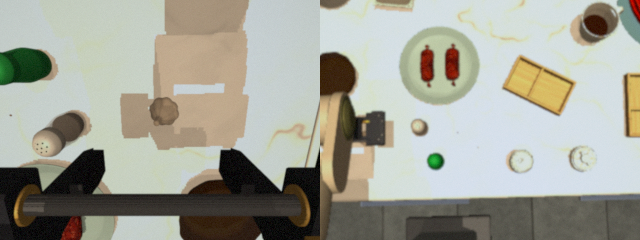

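Both sausages lie parallel on the plate (right half: (428,65) and (452,65)); the garlic is at (165,110) in the wrist half, just about under the jaws.

Emit:
{"method": "play_rows", "body": {
  "targets": [0,0.008,-0.064,0,1,0,0,-0.064,0,1,0,0,-0.064,0,1,0,0,-0.064,0,1,0,0,-0.064,0,1,0,0,-0.062,0,1,0,0,0,0,1,0,0,0,0,0,0,0,0,0,0,0,0,0,0,0],
  "newtons": 8
}}

```text
t: 16.75
ee_pos: [0.4392, 0.1386, 0.0085]
tcp_rot: [-0.007, 3.14, 0.0]
wrist_force: [0.2, -0.1, -0.6]
opening: 0.06
```

Emit:
{"method": "play_rows", "body": {
  "targets": [0,0,0,0,0,0,0,0,0,0,0,0,0,0,0,0,0,0,0,0,0,0,0,0,0,0,0,0.05,0,0,0,0,0.08,0,0,0,0,0.08,0,0,0,0,0.08,0,0,0,0,0.08,0,0]
}}

```text
t: 18.0
ee_pos: [0.4386, 0.1386, 0.1568]
tcp_rot: [0.006, -3.141, -0.0]
wrist_force: [1.3, 0.4, -0.5]
opening: 0.0403
```

```bash
python3 - <<'E'
from h import *
t=cam("top"); p=cloud(t); print(jaw())
t=np.load("top0.npz"); p=t["p"]
r=np.hypot(p[...,0]-.596,p[...,1]-.22); q=p[(r<.08)&(p[...,2]>.05)][:,:2]
A=np.c_[2*q,np.ones(len(q))]; s=np.linalg.lstsq(A,(q**2).sum(1),rcond=None)[0]; print("bowl",s[:2],np.sqrt(s[2]+s[:2]@s[:2]),len(q))
E
```

```text
(array([0.4403, 0.1388, 0.1605]), np.float64(90.2), 0.0407, array([ 1.7, -0. ,  3.7]), array([ 0.05,  0.25,  1.8 ,  0.  ,  1.09, -1.52]), 18.05)
bowl [0.59544825 0.21912133] 0.05946513565619134 288
```

Emit:
{"method": "play_rows", "body": {
  "targets": [0.097,0.05,0,0,0,0.097,0.05,0,0,0,0.097,0.05,0,0,0,0.097,0.05,0,0,0,0,0,0,0,0,0,0,-0.075,0,0,0,0,-0.075,0,0,0,0,-0.075,0,0,0,0,-0.07,0,0,0,0,0,0,0]
}}

```text
t: 19.3
ee_pos: [0.5922, 0.218, 0.036]
tcp_rot: [0.006, -3.137, 0.001]
wrist_force: [-0.5, 0.8, -0.7]
opening: 0.0409
```

Emit:
{"method": "play_rows", "body": {
  "targets": [0.008,0.002,-0.012,0,0,0,0,-0.008,0,0,0,0,0,0,0,0,0,0,0,0.55,0,0,0,0,0.55,0,0,0,0,0.55,0,0,0.05,0,0.55,0,0,0.1,0,0.55,0,0,0.1,0,0.55,0,0,0.1,0,0.8]
}}

```text
t: 20.55
ee_pos: [0.5972, 0.2194, 0.1729]
tcp_rot: [-0.006, 3.14, 0.0]
wrist_force: [0.4, -0.4, 0.1]
opening: 0.0566
```

Emit:
{"method": "play_rows", "body": {
  "targets": [-0.043,-0.069,0,-0.055,1,-0.043,-0.069,0,-0.055,1,-0.043,-0.069,0,-0.055,1,-0.043,-0.069,0,-0.055,1,-0.043,-0.069,0,-0.055,1,-0.043,-0.069,0,-0.055,1,-0.043,-0.069,0,-0.055,1,-0.043,-0.069,0,-0.055,1,0,0,0,-0.055,1,0,0,0,-0.055,1]
}}

```text
t: 21.8
ee_pos: [0.4598, -0.0018, 0.1714]
tcp_rot: [2.39, 2.036, 0.002]
wrist_force: [0.3, 1.2, -0.1]
opening: 0.0883
```

Emit:
{"method": "play_rows", "body": {
  "targets": [0,0,0,-0.055,1,0,0,0,-0.055,1,0,0,0,0,1,0,0,0,0,1,0,0,0,0,1,0,0,0,0,1,0,0,0,0,1,0,0,0,0,1,0,0,0,0,1,0,0,0,0,1]
}}

```text
t: 23.05
ee_pos: [0.4596, -0.0014, 0.1699]
tcp_rot: [-2.701, -1.605, 0.0]
wrist_force: [0.3, -0.0, 0.8]
opening: 0.0885
```

```bash
python3 - <<'E'
from h import *
print(jaw())
w=cam("wrist"); t=cam("top"); s=cam("scene")
for c in(w,t):
  p=cloud(c); q=p[(p[...,2]>.008)&(p[...,2]<.12)&(np.hypot(p[...,0]-.458,p[...,1]+.003)<.04)]
  if len(q): print(len(q),q.mean(0),[cv2.minEnclosingCircle(q[(q[:,2]>a)&(q[:,2]<b)][:,:2].astype(np.float32)) for a,b in((.02,.06),(.07,.1))])
p=cloud(t); r=np.hypot(p[...,0]-.596,p[...,1]-.22); g=p[(r<.045)&(t["img"].min(2)>110)]; print("garlic?",len(g),g.mean(0) if len(g) else 0)
cv2.imwrite("pics/w4.png",np.hstack([w["img"][::2,::2],t["img"][130:370,100:420]]))
E
```

```text
(array([ 0.4596, -0.0014,  0.1699]), np.float64(151.4), 0.0885, array([ 0.3, -0. ,  0.8]), array([-0.26,  0.24,  1.78,  0.  ,  1.12,  0.24]), 23.05)
4085 [0.46505125 0.00805222 0.06925477] [((0.4619312584400177, 0.0032184706069529057), 0.021522510796785355), ((0.4624406397342682, 0.0012636624742299318), 0.01723666861653328)]
41 [ 0.44895406 -0.01468969  0.03870745] [((0.45175814628601074, -0.011962336488068104), 0.015508320182561874), ((0.0, 0.0), 0.0)]
garlic? 110 [0.59241647 0.21916888 0.03723855]
```

View pics/w4.png

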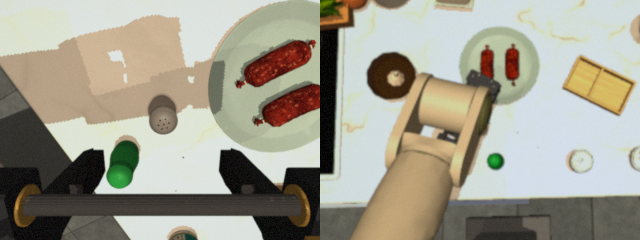

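Emit:
{"method": "play_rows", "body": {
  "targets": [0.004,0.005,-0.056,0,1,0,0,-0.056,0,1,0,0,-0.056,0,1,0,0,-0.056,0,1,0,0,-0.056,0,1,0,0,-0.054,0,1,0,0,0,0,1,0,0,0,0,0,0,0,0,0,0,0,0,0,0,0],
  "newtons": 12
}}

```text
t: 24.45
ee_pos: [0.4615, 0.0005, 0.0369]
tcp_rot: [2.7, 1.604, 0.001]
wrist_force: [0.7, -0.1, -0.4]
opening: 0.0601
```

Emit:
{"method": "play_rows", "body": {
  "targets": [0,0,0,0,0,0,0,0,0,0,0,0,0,0,0,0,0,0,0,0,0,0,0,0,0,0,0,0.05,0,0,0,0,0.08,0,0,0,0,0.08,0,0,0,0,0.08,0,0,0,0,0.08,0,0]
}}

```text
t: 25.7
ee_pos: [0.461, 0.0006, 0.1852]
tcp_rot: [-2.701, -1.605, 0.001]
wrist_force: [0.1, 1.2, -1.3]
opening: 0.0393
```

Emit:
{"method": "play_rows", "body": {
  "targets": [0.044,-0.096,0,0,0,0.044,-0.096,0,0,0,0.044,-0.096,0,0,0,0.044,-0.096,0,0,0,0.044,-0.096,0,0,0,0.045,-0.097,0,0,0,0.045,-0.097,0,0,0,0,0,0,0,0,0,0,0,0,0,0,0,0,0,0]
}}

```text
t: 26.95
ee_pos: [0.5851, -0.2681, 0.1845]
tcp_rot: [-2.7, -1.606, 0.0]
wrist_force: [-0.1, -0.0, -0.7]
opening: 0.0396
```

```bash
python3 - <<'E'
from h import *
print(jaw())
w=cam("wrist"); t=np.load("top0.npz"); t2=cam("top")
def bays(p,img):
    d=(np.hypot(p[...,0]-.564,p[...,1]+.309)<.11)&(p[...,2]>.022)&(p[...,2]<.045)
    q=p[d][:,:2].astype(np.float32); rc=cv2.minAreaRect(q); print(len(q),rc)
    # divider: rim points in interior
    c=np.array(rc[0]); a=np.radians(61.7); ey=np.array([np.cos(a),np.sin(a)]); ex=np.array([ey[1],-ey[0]])
    l=(q-c)@np.c_[ex,ey]; i=l[(abs(l[:,0])<.035)&(abs(l[:,1])<.06)]; print("divider y",np.median(i[:,1]),len(i))
for p,im in((cloud(w),w["img"]),(t["p"],t["img"]),(cloud(t2),t2["img"])): bays(p,im)
cv2.imwrite("pics/w5.png",w["img"])
E
```

```text
(array([ 0.5851, -0.2681,  0.1845]), np.float64(151.5), 0.0396, array([-0.1, -0. , -0.7]), array([-0.61,  0.62,  1.18,  0.  ,  1.35, -0.11]), 26.95)
3995 ((0.5655086636543274, -0.30643022060394287), (0.16346091032028198, 0.09611513465642929), 61.612998962402344)
divider y 0.012144722909861346 222
606 ((0.5637878775596619, -0.30928289890289307), (0.16393283009529114, 0.09747299551963806), 61.6221923828125)
divider y 0.011492365441682565 59
231 ((0.5458472371101379, -0.34096425771713257), (0.09045835584402084, 0.09582053869962692), 62.1866455078125)
divider y -0.04200828038610532 70
```

View pics/w5.png

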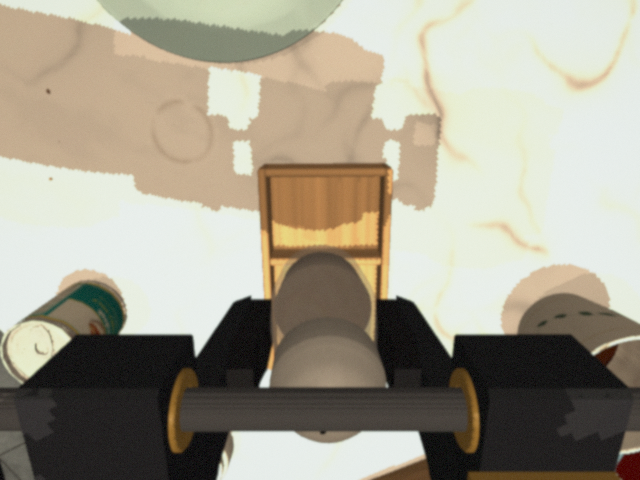

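Emit:
{"method": "play_rows", "body": {
  "targets": [0.002,0,-0.056,0,0,0,0,-0.056,0,0,0,0,-0.056,0,0,0,0,-0.056,0,0,0,0,-0.056,0,0,0,0,-0.04,0,0,0,0,-0.025,0,0,0,0,0,0,0,0,0,0,0,0,0,0,0,0,0]
}}

```text
t: 28.3
ee_pos: [0.5863, -0.2692, 0.047]
tcp_rot: [2.7, 1.604, 0.001]
wrist_force: [-0.3, -0.3, -1.3]
opening: 0.0391
```

Not touching yet (−1.3 N); lower 3 mm more and release.

Emit:
{"method": "play_rows", "body": {
  "targets": [0,0,-0.007,0,0,0,0,0,0,0,0,0,0,0,0.7,0,0,0,0,0.7,0,0,0,0,0.8,0,0,0,0,0.8,0,0,0.06,0,0.8,0,0,0.1,0,0.8,0,0,0.1,0,1,0,0,0.08,0,1]
}}

```text
t: 29.55
ee_pos: [0.5862, -0.2691, 0.1814]
tcp_rot: [2.7, 1.604, 0.001]
wrist_force: [0.0, -1.1, -1.0]
opening: 0.0871
```

Emit:
{"method": "play_rows", "body": {
  "targets": [-0.109,0.008,0,0,1,-0.109,0.008,0,0,1,-0.109,0.008,0,0,1,-0.109,0.009,0,0,1,-0.109,0.009,0,0,1,0,0,0,0,1,0,0,0,0,1,0,0,0,0,1,0,0,0,0,1,0,0,0,0,1]
}}

```text
t: 30.8
ee_pos: [0.3683, -0.2522, 0.1794]
tcp_rot: [-2.7, -1.605, 0.0]
wrist_force: [0.1, -0.5, -0.0]
opening: 0.0881
```

```bash
python3 - <<'E'
from h import *
print(jaw())
w=cam("wrist"); t=cam("top")
p=cloud(w); q=p[(p[...,2]>.008)&(p[...,2]<.1)&(np.hypot(p[...,0]-.368,p[...,1]+.252)<.05)]
print(len(q),cv2.minEnclosingCircle(q[:,:2].astype(np.float32)),cv2.minEnclosingCircle(q[q[:,2]>.066][:,:2].astype(np.float32)),np.percentile(q[:,2],98))
cv2.imwrite("pics/w6.png",np.hstack([w["img"][::2,::2],t["img"][130:370,200:520]]))
E
```

```text
(array([ 0.3683, -0.2522,  0.1794]), np.float64(151.5), 0.0881, array([ 0.1, -0.5, -0. ]), array([-0.86,  0.2 ,  1.81, -0.  ,  1.13, -0.37]), 30.8)
7201 ((0.36937636137008667, -0.2503070831298828), 0.028888216242194176) ((0.3692634105682373, -0.2504553198814392), 0.028751444071531296) 0.07105693964154591
```

View pics/w6.png

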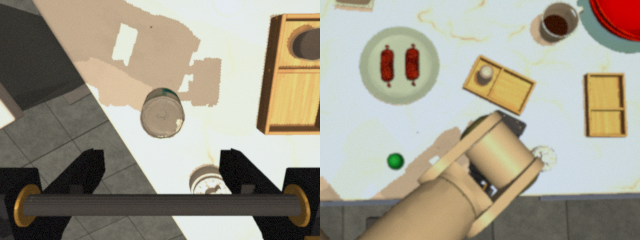

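The shaker stands in the narrow bay (485,73); the tin is under the jaws (162,115).

Emit:
{"method": "play_rows", "body": {
  "targets": [0.002,0.003,-0.06,0,1,0,0,-0.06,0,1,0,0,-0.06,0,1,0,0,-0.06,0,1,0,0,-0.06,0,1,0,0,-0.053,0,1,0,0,0,0,1,0,0,0,0,0,0,0,0,0,0,0,0,0,0,0],
  "newtons": 18
}}

```text
t: 32.15
ee_pos: [0.3691, -0.2512, 0.0388]
tcp_rot: [2.7, 1.604, 0.0]
wrist_force: [0.5, 0.2, 0.1]
opening: 0.0604
```

Emit:
{"method": "play_rows", "body": {
  "targets": [0,0,0,0,0,0,0,0,0,0,0,0,0,0,0,0,0,0,0,0,0,0,0.05,0,0,0,0,0.08,0,0,0,0,0.08,0,0,0,0,0.08,0,0,0,0,0.08,0,0,0,0,0,0,0]
}}

```text
t: 33.4
ee_pos: [0.3693, -0.2515, 0.1875]
tcp_rot: [2.698, 1.603, 0.001]
wrist_force: [0.2, 0.5, -2.7]
opening: 0.0567
```

Emit:
{"method": "play_rows", "body": {
  "targets": [0.09,-0.043,0,0,0,0.09,-0.043,0,0,0,0.09,-0.043,0,0,0,0.09,-0.043,0,0,0,0.09,-0.044,0,0,0,0,0,0,0,0,0,0,-0.07,0,0,0,0,-0.07,0,0,0,0,0,0,0,0,0,0,0,0]
}}

```text
t: 34.65
ee_pos: [0.5488, -0.3375, 0.1311]
tcp_rot: [2.7, 1.604, 0.0]
wrist_force: [0.4, 0.8, -1.0]
opening: 0.0569
```

```bash
python3 - <<'E'
from h import *
print(jaw())
w=cam("wrist"); p=cloud(w)
d=(np.hypot(p[...,0]-.564,p[...,1]+.309)<.11)&(p[...,2]>.022)&(p[...,2]<.042); q=p[d][:,:2].astype(np.float32); print(len(q),cv2.minAreaRect(q))
E
```

```text
(array([ 0.5488, -0.3375,  0.1311]), np.float64(151.4), 0.0569, array([ 0.4,  0.8, -1. ]), array([-0.73,  0.67,  1.24, -0.  ,  1.23, -0.23]), 34.65)
10222 ((0.5668025016784668, -0.3044334948062897), (0.15834733843803406, 0.0963989794254303), 61.81311798095703)
```

Emit:
{"method": "play_rows", "body": {
  "targets": [0,0,-0.06,0,0,0,0,-0.06,0,0,0,0,-0.05,0,0,0,0,-0.025,0,0,0,0,-0.015,0,0,0,0,0,0,0,0,0,0,0,0,0,0,0,0,0,0,0,0,0,0,0,0,0,0,0]
}}

```text
t: 35.95
ee_pos: [0.5489, -0.3374, 0.0464]
tcp_rot: [2.701, 1.605, 0.0]
wrist_force: [0.1, -0.4, -2.9]
opening: 0.0568
```

Emit:
{"method": "play_rows", "body": {
  "targets": [0,0,-0.004,0,0,0,0,0,0,0,0,0,0,0,0.85,0,0,0,0,0.85,0,0,0,0,0.85,0,0,0,0,0.85,0,0,0.06,0,0.85,0,0,0.1,0,0.85,0,0,0.1,0,1,0,0,0.1,0,1]
}}

```text
t: 37.2
ee_pos: [0.5488, -0.3373, 0.1901]
tcp_rot: [2.701, 1.605, 0.0]
wrist_force: [0.5, -0.0, -0.1]
opening: 0.0882
```

Emit:
{"method": "play_rows", "body": {
  "targets": [-0.09,0.09,0.02,0,1,-0.09,0.09,0.02,0,1,-0.09,0.09,0.02,0,1,-0.09,0.09,0.02,0,1,-0.03,0.1,0,0,1,0,0.1,0,0,1,0,0.1,0,0,1,0,0.1,0,0,1,0,0,0,0,1,0,0,0,0,1]
}}

```text
t: 38.45
ee_pos: [0.393, -0.0338, 0.2209]
tcp_rot: [2.7, 1.605, 0.0]
wrist_force: [-0.2, 0.2, 1.2]
opening: 0.0881
```

```bash
python3 - <<'E'
from h import *
print(jaw())
t=cam("top"); s=cam("scene"); p=cloud(t)
for y in (-.018,-.083): print(saus(t,.625,y))
for n,(x,y,zl,r) in {"tin":(.549,-.338,.06,.04),"shaker":(.586,-.268,.06,.035),"timer":(.371,-.411,.012,.045),"bowl":(.5955,.219,.05,.08),"green":(.374,-.042,.012,.04)}.items():
    q=p[(p[...,2]>zl)&(p[...,2]<.13)&(np.hypot(p[...,0]-x,p[...,1]-y)<r)]
    if len(q): print(n,len(q),cv2.minAreaRect(q[:,:2].astype(np.float32))[:2],np.percentile(q[:,2],98).round(4))
cv2.imwrite("pics/e.png",np.vstack([t["img"][140:320,120:520],s["img"][130:410,160:560]]))
E
```

```text
(array([ 0.393 , -0.0338,  0.2209]), np.float64(151.4), 0.0881, array([-0.2,  0.2,  1.2]), array([-0.38,  0.04,  1.88, -0.  ,  1.23,  0.11]), 38.45)
(357, np.float64(0.0397), ((0.6236850619316101, -0.018454430624842644), (0.029875122010707855, 0.1081165075302124), 89.13014221191406))
(369, np.float64(0.0429), ((0.625529408454895, -0.08333179354667664), (0.03414834290742874, 0.10455158352851868), 89.05836486816406))
tin 434 ((0.5470766425132751, -0.33759641647338867), (0.055340059101581573, 0.05591148883104324)) 0.0804
shaker 185 ((0.5843191742897034, -0.26972106099128723), (0.033880285918712616, 0.03422265499830246)) 0.0973
timer 537 ((0.3716123104095459, -0.41082999110221863), (0.0637417659163475, 0.0632193461060524)) 0.0482
bowl 305 ((0.5963535904884338, 0.22035500407218933), (0.12264649569988251, 0.12204787880182266)) 0.0634
green 3 ((0.3648483157157898, -0.05745065212249756), (0.00015285190602298826, 0.011069432832300663)) 0.0312
```

View pics/e.png

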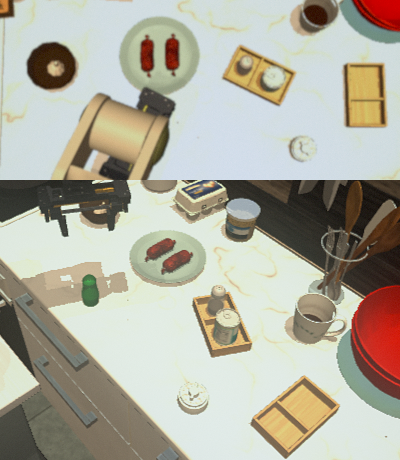

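The final view shows both sausages on the plate (147,55) and (172,55), the garlic in the bowl (52,68), and the shaker (245,63) and tin (270,75) upright in their bays. The timer and the green shaker are untouched, so I'm handing in.

```bash
python3 -c "
from bench import close_job; print(close_job())"
```

```text
the job is handed in; nothing more can be done
None
```

The job is done in the order asked and handed in at about 38.5 s, with the gripper empty and clear of everything.

- **Sausages:** they lie parallel within 1° on the flat of the plate, about 65 mm between centres. That leaves a gap of roughly 25 mm, because a finger had to come out between them. The pair's middle is within about 1 mm of the plate centre.
- **Garlic:** it is in the bowl, and the bowl is within about 1.5 mm of where it started.
- **Shaker and tin:** both stand upright in the nearer caddy, the shaker in the narrow bay and the tin in the wide one. Their tops measured 97 mm and 80 mm, as expected on the 6 mm floor, each within about 3 mm of its bay centre.
- **Left alone:** the timer did not move (under 1 mm). The arm hid the green look-alike from the top camera at the end, but it was standing in the scene view. I judged the plate and caddy by eye in the last picture and did not measure them again.

None of the last checks failed. Top and wrist camera positions differed by 2–4 mm, which is well within what the grips and bays allow.

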